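# Click the scoop counter on to its red tooth

## Robot

A 6-joint arm with a two-finger parallel gripper is mounted at the origin on the work surface. World frame = base frame: x ahead of the robot, y to its left, z up, the work surface at z = 0. Lengths are in m, angles in degrees, forces in N, time in s.
With the tool pointing down it reaches from about 0.35 to 0.875 m from the base axis. Payload 4.2 kg.
Tool frame: the origin (TCP) lies on the centre line of the jaws, within the pads' length; the fingertips stand 8 mm ahead of it and the grasp point (between the pads) lies 11 mm behind it; z points along the fingers, y is the direction in which the jaws open and shut (so a half turn about z gives the same grasp; the last joint's range is limited). The gripper opens to 87 mm and grips with 3 to 60 N. Pads are 19 mm wide; open, the fingers measure 117 mm over their backs; the gripper's body (75 mm by 190 mm) begins 51 mm behind the grasp point.
Start: joints at [84.947, 22.042, 0.453, 0, -68.411, -14.817], TCP at [0.212, 0.588, 0.231] pointing down, gripper open.
Joint ranges: [-179.83, 179.83], [-69.29, 118.12], [-61.27, 80.66], [-181.25, 117.63], [-171.15, -9.14], [-177.46, 177.46]. Speed limits (degrees/s): [159.86, 159.86, 180, 180, 180, 180].

## Interface

Orientations are given as a 3x3 rotation matrix whose columns are the frame's x, y, z axes.
In Python, from station import sense, capture, finish_job, recognise gives the robot as it stands.
- The arm moves only by the tool apply_moves, never from a script. Its argument "plan" is a list that holds one entry, the list of rows, each a list of 7 numbers: the opening in per cent of the stroke, from 0 (shut) to 100 (fully open), then the shift along the world's x, y, z in units of 25 mm (1.0 is 25 mm), then the turn, a rotation vector about the world's x, y, z in rad. A call has 1 to 12 rows; each row shifts and turns the pose as measured when the row begins; what a row does not reach is not made up. A row lasts 1/12 s, in which the tool goes at most 41.7 mm and 7.16 degrees, less where a joint would pass 70% of its speed; a pose out of reach is approached as far as the arm can. A call is refused whole if a number of a shift passes 1 or a number of a turn 0.125, either way. A call with a gripper value outside its range is refused whole. The fingers move at their own pace and stop on an object; the grip force is fixed at half the most. Time passes only in rows, so rows that do not move let the fingers close. It gives the time, the measured TCP pose, the force and the opening at its end, in the units of the state.
- sense(): the state, without advancing time (a new reading comes with each control period).
- capture(name): name is "side" or "top"; returns a dict with "pixels" (400x640x3 uint8, red, green, blue), "depth" (400x640 float32, m along the optical axis (not along the pixel's ray), 0 where there is no reading), "mtx" (3x3 intrinsics, pixels), "R" (3x3) and "t" (3): a world point X has camera coordinates R X + t. Camera axes: x right, y down, z forward; pixel columns grow to the right and rows downward; lengths in m; the calibration is good to about 2 mm. A picture is of the moment at which its call begins.
- finish_job(): hands the job in, once; it reports no verdict.
Trained networks look in a picture, given as the dict that the camera call returned (one of the last four; its "shot" number tells which), for a name from the list of things; names that differ only in an ending like _2 or _b are one class to them, and where a whole thing is asked for, a point or a joint stands for the part that bears it (a point fixed in the world has none). Each returns a list of dicts, best first, with "score" (0 to 1); they miss things now and then, are a little off and sometimes report something else, mostly with a low value. They report only what shows in the picture. A call takes as long as a camera call. They do not tell look-alikes from the thing itself.
- recognise(label, picture): "at" ([x, y, z] in m, in the coordinates of the camera as it stood for that picture, good to about 4 mm: the middle of the surface that is visible of it).
The state is a dict: "time_s": time; "joints": joint angles; "joint_velocities": joint speeds; "effort": joint torques, N m; "tcp_pos": TCP position; "ee_rot": TCP orientation; "wrist_force": force on the tool from outside, world axes, zero at the start; "moment": the same for the moment, N m; "gripper_width": opening from 0.0 (shut) to 1.0 (fully open).
Only numpy, scipy, OpenCV 4.12 (cv2) and the standard library are available. Lean on these libraries where they do the work, as an engineer would, in place of code of your own. Each camera call takes 0.05 s, during which the arm holds its last target.

## Task

Bring the scoop counter up to date: with a fingertip, flick the edge of its toothed wheel round clockwise (seen from above), click by click, until the red tooth has clicked into place at the brass pointer, and never a click beyond it. Do not lift, tip or shove the counter, leave everything else on the slab alone, and finish clear of it all.

Things in the scene. Friction and masses are not known exactly. Their poses are not given: they have to be found in the camera images.
- wheel (a joint): turn of the toothed wheel, rad, growing CLOCKWISE seen from above; 0 = red tooth at the pointer. One click = pi/4 (0.785). Sprung rest positions at every click: pushed under half a click it springs back, past half it snaps on to the next and stays. Starts at rest 2 to 4 clicks short (-1.57, -2.36 or -3.14); stops at -4.24 and +2.67. Leaving a rest takes 2 to 3 N at the teeth.
- counter: scoop counter, loose on the slab: dark steel base disc 124 mm across, 12 mm thick, about 1.9 kg in all, carrying the toothed wheel on an upright axle. Origin on the axle at the slab's surface, z up; x points from the axle to the brass pointer, which stands on a tail of the base 75 to 117 mm out, 40 mm high, 50 mm wide.
- wheel_center (a point): point on the axle, 36 mm above the slab. Wheel: white disc 100 mm across with eight upright radial fins (teeth) 45 degrees apart, 8 mm thick, from 38 to 66 mm off the axle and 22 to 50 mm above the slab; seven white, one red. Gaps between teeth: 33 mm wide at 52 mm, 43 mm at 66 mm off the axle. At rest one tooth is always at the pointer.
- red_tooth (a point): middle of the outer end of the red tooth, 66 mm from the axle, 36 mm above the slab; moves with the wheel
- pointer_tip (a point): tip of the brass pointer, fixed to the counter, 75 mm from the axle, 37 mm above the slab
- bowl: glass bowl, 130 mm across the rim, 60 mm high; bystander, loose; origin at the centre of its underside
- cup: stainless steel cup, 72 mm across, 85 mm high; bystander, loose; origin at the centre of its underside
- scoop: bamboo scoop, about 200 mm long, 56 mm wide, 35 mm high, lying flat; bystander, loose; origin at the centre of its underside (rear of the blade; handle towards -x)
- leaf_dish: terracotta dish shaped like a leaf, 180 mm long, 100 mm wide, 22 mm high; bystander, loose; origin at the centre of its underside
- seed_jar: amber seed jar, 80 mm across, 130 mm high; bystander, loose; origin at the centre of its underside
- flower_pot: small empty terracotta flower pot, 100 mm across, 90 mm high; bystander, loose; origin at the centre of its underside
Things that resemble listed ones, but are neither listed nor needed, are in the scene too. Leave any green look-alike of the counter alone.

How it is judged (in metres and radians):
At the end, for the whole second after the job is handed in: The wheel is at rest with the red tooth at the pointer (within 0.15 rad, a fifth of a click), the counter upright within 30 mm of where it stood, every bystander within 20 mm of its start (value of joint wheel between -0.15 and 0.15 rad and velocity of joint wheel between -0.1 and 0.1 rad/s and distance of counter from where it was at the start of the episode below 0.03 m and angle between counter's own z axis and vertical below 0.05 rad and linear speed of counter below 0.02 m/s and distance of each of bowl, cup, scoop, leaf_dish, seed_jar, flower_pot from where it was at the start of the episode below 0.02 m); the robot touches nothing.
It fails at once if the wheel goes past the pointer by more than half a click (value of joint wheel above 0.5 rad).
It fails at once if the counter is shoved more than 30 mm (distance of counter from where it was at the start of the episode above 0.03 m).
It fails at once if the counter is lifted or tipped (height (world z) of counter above 0.008 m or angle between counter's own z axis and vertical above 0.12 rad).
It fails at once if anything else on the slab is pushed or lifted more than 20 mm from its place (distance of any of bowl, cup, scoop, leaf_dish, seed_jar, flower_pot from where it was at the start of the episode above 0.02 m).
It fails at once if anything else on the slab is tipped (angle between any of bowl, cup, scoop, leaf_dish, seed_jar, flower_pot's own z axis and vertical above 0.25 rad).
It also fails if it takes over 56 s, if anything falls off the work surface, if the arm or the gripper's body presses on something with over 40 N, if the wrist force passes 120 N, or if a joint passes its speed limit or range.

## Working session

There is one attempt and no reset: what is moved stays moved. The work goes in short steps, Python scripts to look and compute and a tool call to move; the robot and the scene stay as the last step left them, time stands still between calls to the robot, and variables do not carry over. Pictures are saved under pics/ and viewed, and the job is handed in when it is done.

Besides the shell and the picture viewer there is one more tool, called after "Request:" as name([rows], argument=value, ...), one row to a line, values as JSON. apply_moves: Moves the arm, as the interface text tells. Its arguments: {"type":"object","properties":{"plan":{"type":"array","items":{"type":"array","items":{"type":"array","items":{"type":"number"}}}}},"required":["plan"]}

```bash
mkdir -p pics; ls; cat > h.py <<'E'
import numpy as np,cv2
from station import sense,capture,finish_job,recognise
def w(p,at): return p["R"].T@(np.asarray(at)-p["t"])
def px(p,X):
    c=p["R"]@np.asarray(X)+p["t"]; q=p["mtx"]@c; return q[:2]/q[2]
def save(p,n,crop=None,k=1):
    im=p["pixels"][:,:,::-1]
    if crop: x0,y0,x1,y1=crop; im=im[y0:y1,x0:x1]
    im=cv2.resize(im,None,fx=k,fy=k,interpolation=cv2.INTER_CUBIC); cv2.imwrite("pics/"+n,im)
def pts(p):
    v,u=np.mgrid[0:400,0:640]; d=p["depth"]; K=p["mtx"]
    c=np.stack([(u-K[0,2])/K[0,0]*d,(v-K[1,2])/K[1,1]*d,d],-1)
    return (c-p["t"])@p["R"]
E
python3 - <<'E'
from h import *
for n in("top","side"):
    p=capture(n); save(p,n+"0.png")
    for l in("counter","wheel_center","red_tooth","pointer_tip","bowl","cup","scoop","leaf_dish","seed_jar","flower_pot"):
        for r in recognise(l,p)[:3]:
            X=w(p,r["at"]); print(n,l,round(r["score"],2),X.round(3),px(p,X).round())
s=sense(); print(s["time_s"],s["ee_rot"],s["tcp_pos"])
E
```

```text
pics
top counter 0.95 [ 0.387 -0.208  0.03 ] [363. 242.]
top counter 0.68 [0.449 0.281 0.033] [233. 222.]
top counter 0.67 [0.613 0.041 0.028] [298. 180.]
top wheel_center 0.82 [ 0.376 -0.215  0.033] [365. 245.]
top wheel_center 0.7 [0.432 0.274 0.03 ] [234. 226.]
top wheel_center 0.64 [0.599 0.041 0.03 ] [298. 183.]
top red_tooth 0.77 [0.6   0.037 0.031] [299. 183.]
top red_tooth 0.57 [0.437 0.273 0.03 ] [235. 225.]
top red_tooth 0.55 [ 0.374 -0.215  0.03 ] [365. 245.]
top pointer_tip 0.92 [0.45  0.289 0.028] [231. 222.]
top pointer_tip 0.82 [ 0.388 -0.205  0.032] [363. 242.]
top pointer_tip 0.71 [0.612 0.04  0.03 ] [298. 180.]
top bowl 0.95 [0.541 0.521 0.023] [170. 196.]
top cup 0.88 [0.633 0.212 0.015] [253. 174.]
top scoop 0.75 [ 0.537 -0.502  0.021] [442. 204.]
top leaf_dish 0.78 [ 0.604 -0.168  0.008] [353. 184.]
top leaf_dish 0.53 [0.655 0.353 0.131] [210. 163.]
top leaf_dish 0.23 [ 0.537 -0.499  0.021] [441. 204.]
top seed_jar 0.61 [0.657 0.354 0.132] [209. 163.]
top flower_pot 0.62 [ 0.642 -0.417  0.021] [420. 175.]
side counter 0.86 [0.608 0.056 0.034] [286. 221.]
side cou
[... 486 characters left out ...]
r_tip 0.55 [ 0.395 -0.189  0.031] [370. 167.]
side bowl 0.72 [0.548 0.489 0.033] [279. 380.]
side cup 0.88 [0.629 0.196 0.057] [268. 258.]
side cup 0.35 [0.614 0.051 0.031] [285. 221.]
side scoop 0.59 [ 0.531 -0.486  0.022] [335. 107.]
side leaf_dish 0.55 [ 0.602 -0.16   0.013] [301. 172.]
side seed_jar 0.63 [ 0.601 -0.164  0.015] [301. 171.]
side seed_jar 0.58 [0.656 0.387 0.11 ] [237. 314.]
side flower_pot 0.66 [ 0.636 -0.383  0.062] [301. 114.]
side flower_pot 0.33 [ 0.604 -0.159  0.016] [300. 172.]
1.1 [[ 9.40468739e-01 -3.39880201e-01 -2.74111178e-05]
 [-3.39880200e-01 -9.40468739e-01  3.04215521e-05]
 [-3.61189826e-05 -1.92940226e-05 -9.99999999e-01]] [0.21238075 0.58779759 0.23056296]
```

View pics/top0.png

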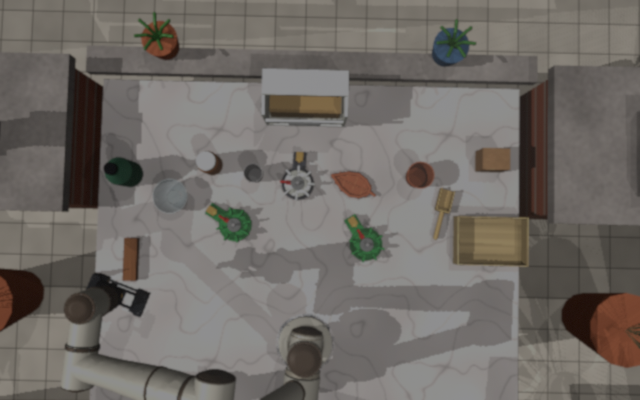

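View pics/side0.png

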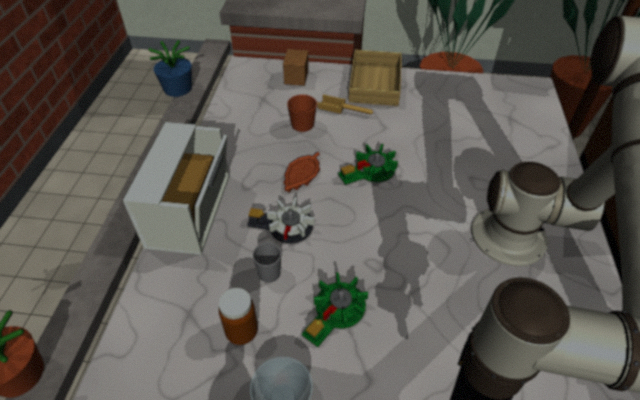

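```bash
python3 - <<'E'
from h import *
p=capture("top"); q=capture("side"); np.save("p0.npy",[p],allow_pickle=True); np.save("q0.npy",[q],allow_pickle=True)
a=[]
for c in((263,145,333,215),(198,190,268,260),(330,208,400,278)):
    x0,y0,x1,y1=c; a.append(cv2.resize(p["pixels"][y0:y1,x0:x1,::-1],(260,260),interpolation=2))
b=[]
for c in((251,186,321,256),(300,265,370,335),(335,130,405,200)):
    x0,y0,x1,y1=c; b.append(cv2.resize(q["pixels"][y0:y1,x0:x1,::-1],(260,260),interpolation=2))
cv2.imwrite("pics/crops0.png",np.vstack([np.hstack(a),np.hstack(b)]))
E
```

```text
(no output)
```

View pics/crops0.png

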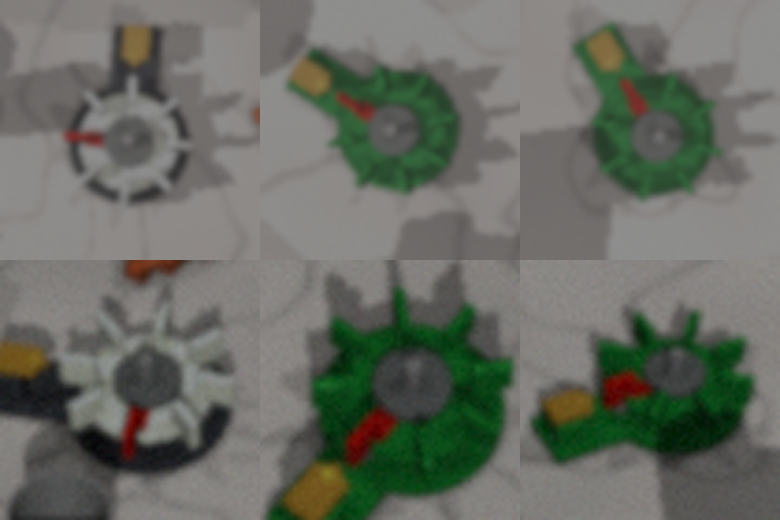

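```bash
cat >> h.py <<'E'
def est(p,verbose=1,c=None):
    P=pts(p); hsv=cv2.cvtColor(p["pixels"],cv2.COLOR_RGB2HSV).astype(int); H,S,V=hsv[...,0],hsv[...,1],hsv[...,2]
    near=np.linalg.norm(P[...,:2]-np.array([.605,.04]),axis=-1)<.15
    near&=(p["depth"]>0)&(P[...,2]<.08)
    red=near&((H<6)|(H>172))&(S>140)&(P[...,2]>.02)&(np.linalg.norm(P[...,:2]-np.array([.6,.04]),axis=-1)<.085)
    br=near&(H>12)&(H<28)&(S>90)&(P[...,2]>.02)
    wh=near&(S<60)&(P[...,2]>.02)&(P[...,2]<.07)&(np.linalg.norm(P[...,:2]-np.array([.6,.04]),axis=-1)<.08)
    for n,m in(("red",red),("brass",br),("white",wh)):
        Q=P[m]
        if len(Q): print(n,len(Q),"mean",Q.mean(0).round(4),"mid",((Q.min(0)+Q.max(0))/2).round(4),"lo",Q.min(0).round(3),"hi",Q.max(0).round(3))
    return P[red],P[br],P[wh]
E
python3 - <<'E'
from h import *
p=np.load("p0.npy",allow_pickle=True)[0]; q=np.load("q0.npy",allow_pickle=True)[0]
for k in(p,q): est(k)
# shelf & heights
P=pts(p)
print("shelf",[P[v,305].round(3) for v in(75,90,110,120,124,130)])
print("knob",P[178:188:2,294:304:3,2].round(3))
E
```

```text
red 7 mean [0.6025 0.0908 0.0481] mid [0.6027 0.0892 0.0454] lo [0.6   0.078 0.031] hi [0.605 0.1   0.06 ]
brass 71 mean [0.6992 0.0383 0.04  ] mid [0.6974 0.0379 0.0377] lo [0.678 0.024 0.026] hi [0.717 0.051 0.05 ]
white 614 mean [0.5996 0.0403 0.0368] mid [0.599  0.035  0.0429] lo [ 0.535 -0.023  0.02 ] hi [0.663 0.093 0.066]
red 44 mean [0.6014 0.0958 0.0416] mid [0.6018 0.0908 0.0381] lo [0.597 0.071 0.023] hi [0.607 0.111 0.053]
brass 116 mean [0.6975 0.0405 0.0398] mid [0.6958 0.0391 0.0335] lo [0.676 0.024 0.021] hi [0.715 0.054 0.046]
white 1074 mean [0.5997 0.045  0.0384] mid [0.6005 0.0422 0.0422] lo [ 0.535 -0.022  0.021] hi [0.666 0.107 0.063]
shelf [array([0.961, 0.021, 0.196]), array([0.907, 0.02 , 0.202]), array([0.859, 0.02 , 0.106]), array([0.809, 0.018, 0.176]), array([0.793, 0.017, 0.185]), array([ 0.807,  0.02 , -0.003])]
knob [[0.035 0.046 0.043 0.03 ]
 [0.038 0.04  0.033 0.044]
 [0.035 0.063 0.044 0.039]
 [0.043 0.057 0.039 0.044]
 [0.045 0.051 0.047 0.045]]
```

Request:
apply_moves([
  [[0,0.5,-0.95,0,0,0,-0.1],[0,0.5,-0.95,0,0,0,-0.1],[0,0.5,-0.95,0,0,0,-0.1],[0,0.5,-0.95,0,0,0,-0.1],[0,0.5,-0.95,0,0,0,-0.1],[0,0.5,-0.95,0,0,0,-0.1],[0,0.5,-0.95,0,0,0,-0.1],[0,0.5,-0.95,0,0,0,-0.1],[0,0.5,-0.95,0,0,0,-0.1],[0,0.5,-0.95,0,0,0,-0.1],[0,0.5,-0.95,0,0,0,-0.1],[0,0.5,-0.95,0,0,0,-0.1]],
])

```text
time_s: 2.2
tcp_pos: [0.3648, 0.2943, 0.2304]
ee_rot: [[-0.025, -1.0, 0.004], [-1.0, 0.025, 0.002], [-0.002, -0.003, -1.0]]
wrist_force: [-0.5, -0.3, -0.3]
gripper_width: 0.175
```

Request:
apply_moves([
  [[0,0.45,-0.95,0,0,0,0],[0,0.45,-0.95,0,0,0,0],[0,0.45,-0.95,0,0,0,0],[0,0.45,-0.95,0,0,0,0],[0,0.45,-0.95,0,0,0,0],[0,0.45,-0.95,0,0,0,0],[0,0.45,-0.95,0,0,0,0],[0,0.45,-0.95,0,0,0,0],[0,0.45,-0.95,0,0,0,0],[0,0.45,-0.95,0,0,0,0],[0,0.45,-0.95,0,0,0,0],[0,0.45,-0.95,0,0,0,0]],
])

```text
time_s: 3.2
tcp_pos: [0.5047, -0.0062, 0.2342]
ee_rot: [[-0.027, -1.0, 0.011], [-1.0, 0.027, 0.007], [-0.007, -0.011, -1.0]]
wrist_force: [0.1, 0.3, -0.1]
gripper_width: 0.005
```

Request:
apply_moves([
  [[0,-0.05,0.1,-0.9,0,0,0],[0,-0.05,0.1,-0.9,0,0,0],[0,-0.05,0.1,-0.9,0,0,0],[0,-0.05,0.1,-0.9,0,0,0],[0,-0.05,0.1,-0.9,0,0,0],[0,-0.05,0.1,-0.9,0,0,0],[0,-0.05,0.1,-0.9,0,0,0],[0,-0.05,0.1,-0.9,0,0,0],[0,0,0,0,0,0,0]],
])

```text
time_s: 3.95
tcp_pos: [0.4992, 0.0082, 0.0515]
ee_rot: [[-0.037, -0.999, 0.025], [-0.999, 0.038, 0.008], [-0.009, -0.025, -1.0]]
wrist_force: [0.3, -0.2, -0.6]
gripper_width: 0.007
```

```bash
python3 - <<'E'
from h import *
p=capture("top");q=capture("side");save(p,"t1.png",(240,130,360,220),5);save(q,"s1.png",(220,150,360,255),5)
s=sense();print(s["time_s"],s["tcp_pos"],s["wrist_force"]);t=s["tcp_pos"]
for k in(p,q): est(k)
E
```

```text
4.05 [0.50231121 0.00870575 0.05512224] [ 0.72232237 -0.69625382  0.43680611]
red 7 mean [0.6025 0.0908 0.0478] mid [0.6028 0.089  0.0446] lo [0.601 0.078 0.035] hi [0.605 0.1   0.054]
brass 70 mean [0.6988 0.0388 0.0401] mid [0.6966 0.0378 0.0344] lo [0.677 0.025 0.022] hi [0.716 0.051 0.047]
white 430 mean [0.6095 0.0494 0.0361] mid [0.6086 0.039  0.0414] lo [ 0.54  -0.015  0.02 ] hi [0.677 0.093 0.063]
red 44 mean [0.6014 0.0955 0.0407] mid [0.6017 0.0893 0.0389] lo [0.597 0.069 0.024] hi [0.607 0.11  0.054]
brass 117 mean [0.6977 0.0403 0.0401] mid [0.6961 0.0386 0.0344] lo [0.676 0.023 0.022] hi [0.716 0.055 0.047]
white 1069 mean [0.5998 0.0449 0.0382] mid [0.6007 0.0415 0.0423] lo [ 0.535 -0.023  0.022] hi [0.666 0.106 0.063]
```

View pics/s1.png

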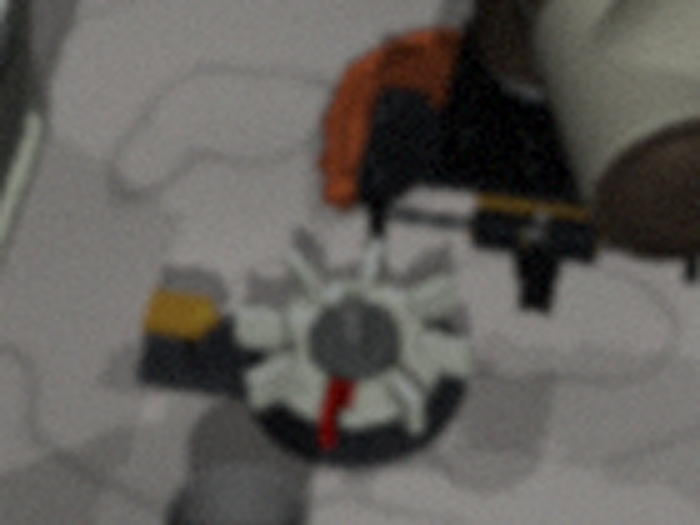

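View pics/t1.png

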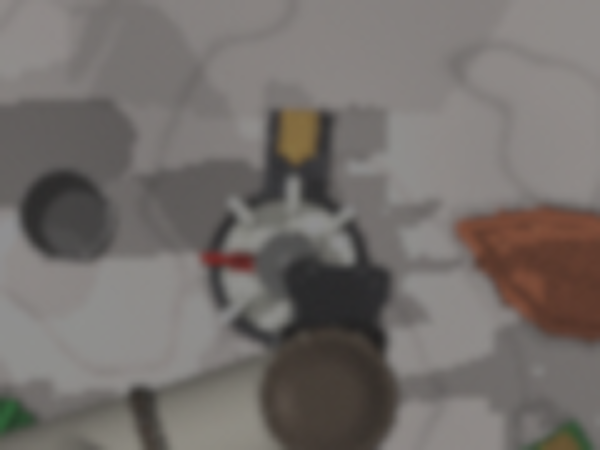

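Request:
apply_moves([
  [[0,-0.05,0.15,-0.35,-0.004,0.012,0],[0,0,0.15,-0.35,-0.004,0.012,0],[0,0,0,0,0,0,0]],
])

```text
time_s: 4.3
tcp_pos: [0.5047, 0.0175, 0.0407]
ee_rot: [[-0.036, -0.999, 0.016], [-0.999, 0.036, 0.003], [-0.004, -0.015, -1.0]]
wrist_force: [0.5, -0.0, -0.3]
gripper_width: 0.006
```

Request:
apply_moves([
  [[0,0.4,0,-0.05,0,0.005,0],[0,0.4,0,-0.05,0,0.005,0],[0,0.3,0,0,0,0,0],[0,0,0,0,0,0,0]],
])

```text
time_s: 4.63
tcp_pos: [0.5352, 0.0189, 0.0404]
ee_rot: [[-0.034, -0.999, 0.009], [-0.999, 0.034, 0.004], [-0.005, -0.009, -1.0]]
wrist_force: [-0.2, -0.8, 0.5]
gripper_width: 0.002
```

```bash
python3 - <<'E'
from h import *
q=capture("side");save(q,"s2.png",(220,150,360,255),5)
s=sense();print(s["time_s"],s["tcp_pos"],s["wrist_force"])
E
```

```text
4.6833 [0.53432742 0.01876676 0.04026508] [-0.17329039  0.48262414  0.06946768]
```

View pics/s2.png

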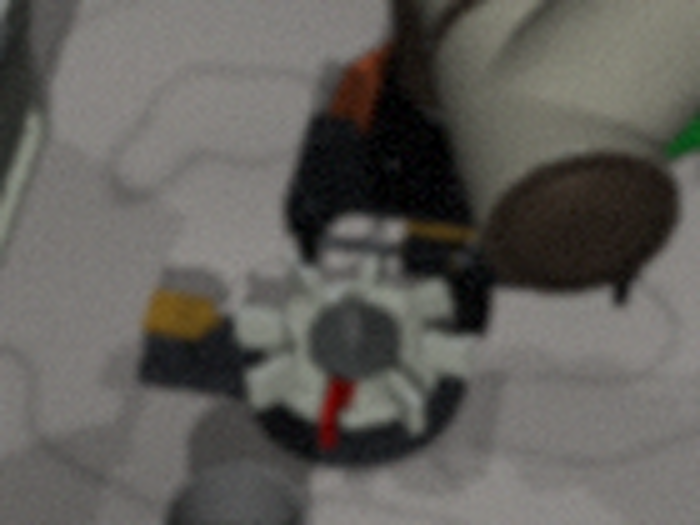

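Request:
apply_moves([
  [[0,-0.03,0.15,0,0,0,0],[0,-0.03,0.15,0,0,0,0],[0,-0.02,0.15,0,0,0,0],[0,0,0.15,0,0,0,0],[0,0,0.15,0,0,0,0],[0,0,0.15,0,0,0,0],[0,0,0.15,0,0,0,0]],
])

```text
time_s: 5.27
tcp_pos: [0.5303, 0.0458, 0.041]
ee_rot: [[-0.035, -0.999, 0.008], [-0.999, 0.035, 0.003], [-0.003, -0.008, -1.0]]
wrist_force: [0.2, -0.9, 0.5]
gripper_width: 0.003
```

```bash
python3 - <<'E'
from h import *
q=capture("side");save(q,"s3.png",(220,150,360,255),5);est(q)
s=sense();print(s["time_s"],s["tcp_pos"],s["wrist_force"])
E
```

```text
red 63 mean [0.6134 0.094  0.0404] mid [0.613  0.0879 0.0391] lo [0.604 0.067 0.025] hi [0.622 0.109 0.053]
brass 116 mean [0.6979 0.04   0.0399] mid [0.6957 0.0392 0.0355] lo [0.676 0.023 0.026] hi [0.715 0.055 0.045]
white 921 mean [0.598  0.0516 0.0382] mid [0.5937 0.0466 0.0457] lo [ 0.523 -0.013  0.022] hi [0.664 0.106 0.07 ]
5.3167 [0.53034685 0.04639393 0.04105668] [ 0.36161696 -0.93993652 -0.25297014]
```

View pics/s3.png

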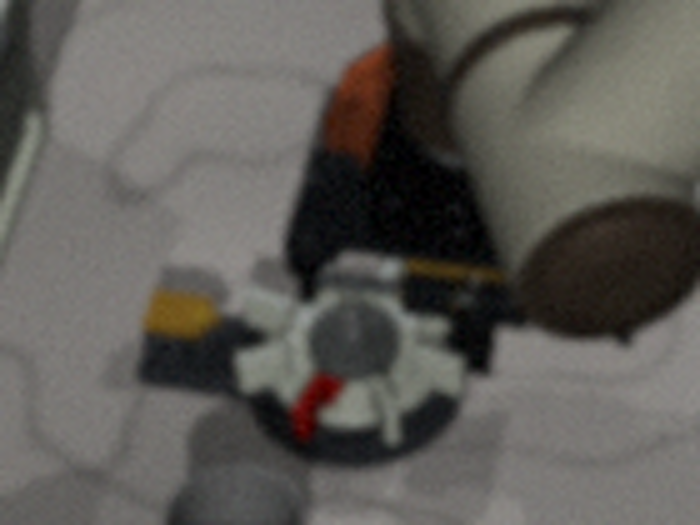

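Request:
apply_moves([
  [[0,0.02,0.15,0,0,0,0],[0,0.03,0.15,0,0,0,0],[0,0.04,0.15,0,0,0,0],[0,0.05,0.15,0,0,0,0],[0,0.05,0.15,0,0,0,0],[0,0.05,0.15,0,0,0,0],[0,0,0,0,0,0,0]],
])

```text
time_s: 5.9
tcp_pos: [0.5367, 0.0729, 0.041]
ee_rot: [[-0.034, -0.999, 0.008], [-0.999, 0.034, 0.004], [-0.005, -0.008, -1.0]]
wrist_force: [0.1, -0.1, 1.2]
gripper_width: 0.004
```

```bash
python3 - <<'E'
from h import *
q=capture("side");save(q,"s4.png",(220,150,360,255),5);est(q)
s=sense();print(s["time_s"],s["tcp_pos"],s["wrist_force"])
E
```

```text
red 86 mean [0.636  0.0783 0.0403] mid [0.6333 0.0749 0.0402] lo [0.616 0.059 0.026] hi [0.65  0.091 0.055]
brass 116 mean [0.6976 0.0401 0.0404] mid [0.6955 0.0385 0.038 ] lo [0.676 0.024 0.029] hi [0.715 0.053 0.047]
white 597 mean [0.5985 0.0634 0.0382] mid [0.5978 0.0571 0.046 ] lo [0.53  0.003 0.023] hi [0.666 0.111 0.069]
5.95 [0.53648227 0.07263002 0.04094749] [-0.19310853 -0.11920689  0.26421631]
```

View pics/s4.png

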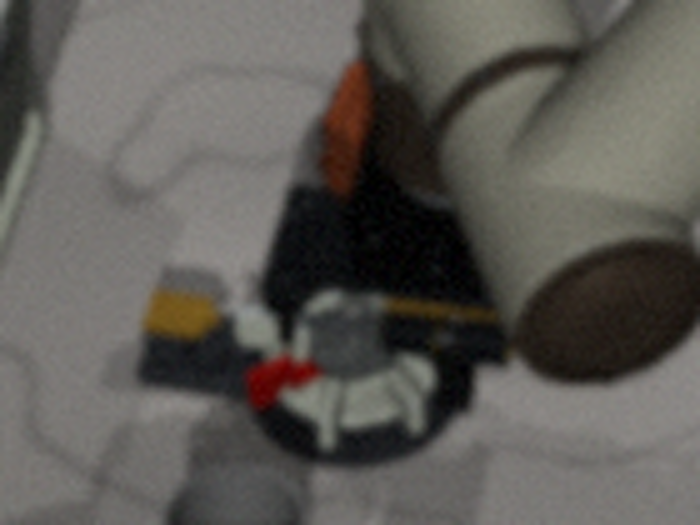

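Request:
apply_moves([
  [[0,-0.5,0,0,0,0,0],[0,-0.6,0,0,0,0,0],[0,-0.4,0,0,0,0,0],[0,0,-0.5,0,0,0,0],[0,0,-0.5,0,0,0,0],[0,0,-0.5,0,0,0,0],[0,0,-0.5,0,0,0,0],[0,0,0,0,0,0,0]],
])

```text
time_s: 6.62
tcp_pos: [0.4988, 0.0187, 0.0412]
ee_rot: [[-0.032, -0.999, 0.009], [-0.999, 0.032, 0.004], [-0.005, -0.009, -1.0]]
wrist_force: [-1.0, -0.4, -1.2]
gripper_width: 0.004
```

```bash
python3 - <<'E'
from h import *
q=capture("side");p=capture("top");save(q,"s5.png",(220,150,360,255),5);est(q);est(p)
s=sense();print(s["time_s"],s["tcp_pos"],s["wrist_force"])
E
```

```text
red 89 mean [0.6363 0.0776 0.0399] mid [0.6342 0.0732 0.0403] lo [0.616 0.057 0.026] hi [0.652 0.089 0.054]
brass 119 mean [0.6961 0.04   0.0402] mid [0.6095 0.039  0.0459] lo [0.503 0.023 0.027] hi [0.716 0.055 0.065]
white 1002 mean [0.5959 0.0459 0.0382] mid [0.6009 0.0462 0.0409] lo [ 0.536 -0.018  0.021] hi [0.666 0.11  0.061]
red 11 mean [0.6329 0.0722 0.0419] mid [0.6323 0.0731 0.0384] lo [0.623 0.064 0.022] hi [0.642 0.082 0.055]
brass 72 mean [0.6992 0.0381 0.0397] mid [0.697  0.0379 0.0389] lo [0.677 0.024 0.028] hi [0.716 0.051 0.05 ]
white 376 mean [0.6103 0.0501 0.0355] mid [0.605  0.0423 0.0402] lo [ 0.544 -0.023  0.02 ] hi [0.666 0.107 0.06 ]
6.7167 [0.49927692 0.019961   0.04129485] [-0.34075457  0.489412   -0.54037022]
```

View pics/s5.png

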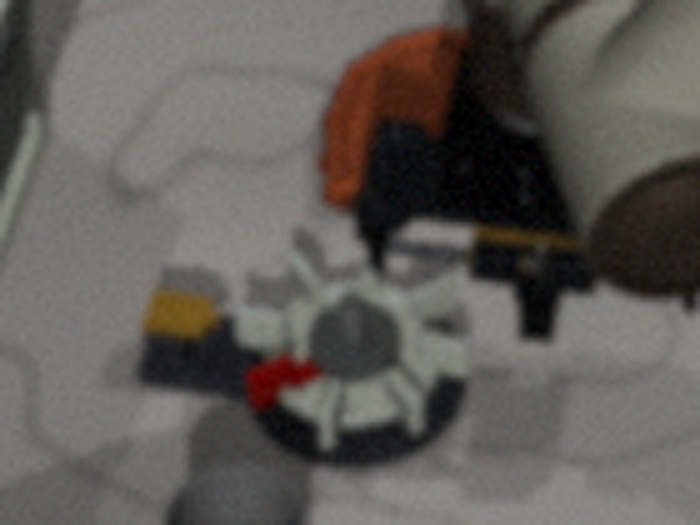

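One click is done, the red tooth is one short and the counter hasn't moved. Next I repeat the same stroke.

Request:
apply_moves([
  [[0,0.5,0,0,0,0,0],[0,0.5,0,0,0,0,0],[0,0.4,0,0,0,0,0],[0,0,0,0,0,0,0]],
])

```text
time_s: 7.05
tcp_pos: [0.5365, 0.0197, 0.0417]
ee_rot: [[-0.032, -0.999, 0.012], [-0.999, 0.032, 0.005], [-0.005, -0.012, -1.0]]
wrist_force: [0.9, -0.2, 0.1]
gripper_width: 0.003
```

Request:
apply_moves([
  [[0,-0.03,0.15,0,0,0,0],[0,-0.03,0.15,0,0,0,0],[0,-0.02,0.15,0,0,0,0],[0,0,0.15,0,0,0,0],[0,0,0.15,0,0,0,0],[0,0,0.15,0,0,0,0],[0,0,0.15,0,0,0,0]],
])

```text
time_s: 7.63
tcp_pos: [0.5324, 0.0475, 0.0414]
ee_rot: [[-0.032, -0.999, 0.01], [-0.999, 0.032, 0.004], [-0.004, -0.01, -1.0]]
wrist_force: [1.5, -1.6, -0.4]
gripper_width: 0.008
```

```bash
python3 - <<'E'
from h import *
q=capture("side");est(q)
s=sense();print(s["time_s"],s["tcp_pos"],s["wrist_force"])
E
```

```text
red 91 mean [0.6443 0.0668 0.0393] mid [0.641  0.0645 0.0387] lo [0.622 0.054 0.024] hi [0.66  0.075 0.054]
brass 115 mean [0.6972 0.0406 0.0403] mid [0.6953 0.0393 0.0381] lo [0.676 0.023 0.029] hi [0.715 0.055 0.047]
white 885 mean [0.5947 0.055  0.0388] mid [0.5944 0.0523 0.045 ] lo [ 0.525 -0.003  0.02 ] hi [0.664 0.108 0.07 ]
7.6833 [0.53247008 0.0481578  0.04143745] [-0.6411266  -0.18213684 -0.06337915]
```

Request:
apply_moves([
  [[0,0.01,0.15,0,0,0,0],[0,0.02,0.15,0,0,0,0],[0,0.04,0.15,0,0,0,0],[0,0.05,0.15,0,0,0,0],[0,0.05,0.15,0,0,0,0],[0,0.05,0.12,0,0,0,0],[0,0,0,0,0,0,0]],
])

```text
time_s: 8.27
tcp_pos: [0.5381, 0.0739, 0.0414]
ee_rot: [[-0.03, -1.0, 0.01], [-1.0, 0.03, 0.005], [-0.005, -0.01, -1.0]]
wrist_force: [0.2, 0.1, -0.2]
gripper_width: 0.007
```

```bash
python3 - <<'E'
from h import *
q=capture("side");save(q,"s6.png",(220,150,360,255),5);est(q)
s=sense();print(s["time_s"],s["tcp_pos"],s["wrist_force"])
E
```

```text
red 59 mean [0.6515 0.0422 0.0382] mid [0.647  0.0408 0.0388] lo [0.628 0.034 0.025] hi [0.666 0.048 0.052]
brass 118 mean [0.6947 0.0407 0.0397] mid [0.6244 0.0538 0.0398] lo [0.533 0.022 0.022] hi [0.716 0.085 0.058]
white 626 mean [0.5993 0.0687 0.0384] mid [0.5983 0.0575 0.0451] lo [0.531 0.003 0.021] hi [0.665 0.112 0.069]
8.3167 [0.53793845 0.07362715 0.04137863] [-0.46677374 -0.11568877  0.62344223]
```

View pics/s6.png

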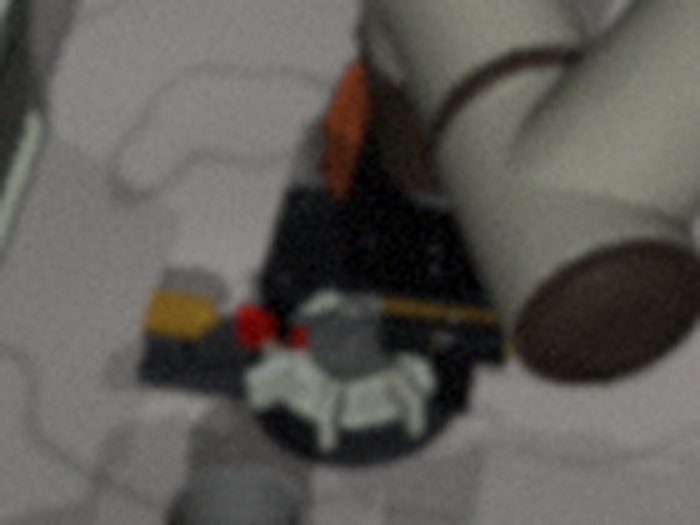

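The red tooth, at about (255,325) in the crop, now faces the brass pointer at (180,313). I'll retract straight out, then go up.

Request:
apply_moves([
  [[0,-0.5,0,0,0,0,0],[0,-0.6,0,0,0,0,0],[0,-0.5,0,0,0,0,0],[0,-0.3,0,0.4,0,0,0],[0,-0.2,0,0.8,0,0,0],[0,0,0,0.9,0,0,0],[0,0,0,0.9,0,0,0],[0,-0.4,0,0.9,0,0,0],[0,-0.8,0,0.9,0,0,0],[0,-0.8,0,0.9,0,0,0],[0,0,0,0,0,0,0],[0,0,0,0,0,0,0]],
])

```text
time_s: 9.32
tcp_pos: [0.4286, 0.0711, 0.1881]
ee_rot: [[-0.034, -0.999, 0.005], [-0.999, 0.034, 0.004], [-0.004, -0.005, -1.0]]
wrist_force: [-0.5, -0.2, -0.6]
gripper_width: 0.006
```

```bash
python3 - <<'E'
from h import *
q=capture("side");p=capture("top");est(q);est(p)
a=cv2.resize(q["pixels"][150:255,220:360,::-1],(560,420),interpolation=2)
cv2.imwrite("pics/s7.png",a); save(p,"t7.png")
s=sense();print(s["time_s"],s["tcp_pos"],s["wrist_force"],np.abs(s["joint_velocities"]).max())
for l,b in(("leaf_dish",p),("cup",p),("cup",q),("leaf_dish",q)):
    r=recognise(l,b)[:1]
    if r: print(l,w(b,r[0]["at"]).round(3))
E
```

```text
red 79 mean [0.6493 0.0428 0.0394] mid [0.6466 0.0413 0.0391] lo [0.628 0.035 0.023] hi [0.665 0.047 0.055]
brass 116 mean [0.6977 0.0406 0.0401] mid [0.6963 0.0394 0.0347] lo [0.678 0.024 0.022] hi [0.715 0.055 0.048]
white 1031 mean [0.5949 0.0484 0.0385] mid [0.5999 0.045  0.0416] lo [ 0.535 -0.021  0.022] hi [0.664 0.111 0.062]
red 12 mean [0.6492 0.0408 0.0479] mid [0.6482 0.0399 0.0428] lo [0.634 0.038 0.027] hi [0.662 0.042 0.058]
brass 71 mean [0.6992 0.0383 0.0402] mid [0.697  0.0379 0.0394] lo [0.679 0.024 0.027] hi [0.715 0.051 0.052]
white 617 mean [0.5974 0.0423 0.0367] mid [0.6025 0.0425 0.0437] lo [ 0.535 -0.023  0.02 ] hi [0.67  0.108 0.067]
9.4167 [0.4289213  0.07092714 0.18735786] [-0.05794603 -0.69567016 -0.0748186 ] 1.9835444866645389
leaf_dish [ 0.609 -0.167  0.009]
cup [0.635 0.21  0.018]
cup [0.628 0.195 0.056]
leaf_dish [ 0.608 -0.156  0.013]
```

View pics/s7.png

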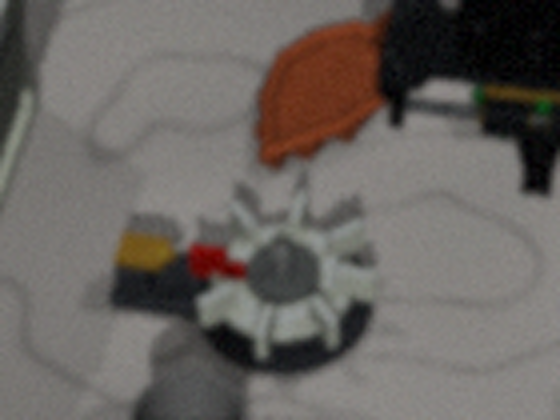

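View pics/t7.png

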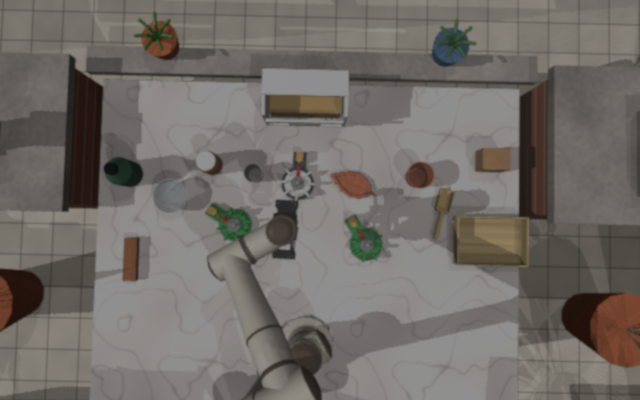

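```bash
python3 -c "
from station import *
print(finish_job())"
```

```text
the job is handed in; nothing more can be done
None
```

The scoop counter is up to date: its red tooth now sits at the brass pointer, and I handed the job in at about 9.6 s. I chose the white counter at top-picture pixel (298,182) and left alone the two green look-alikes at (235,225) and (366,243). The red tooth started two clicks short. With the gripper shut, I pushed a tooth on the robot's side of the wheel through two slow strokes of one click each, pulling out between them and checking the wheel after each.

Last checks, with the arm clear at 0.19 m height:
- **Wheel:** the red tooth pointed straight at the pointer in both cameras. In the last top picture its middle was at y 0.041 and the pointer's at 0.038, with the axle at about 0.041. That is well within a fifth of a click, as far as these pictures resolve it.
- **Counter:** the pointer's measured position agreed with the start to under 1 mm, so the counter did not move or turn noticeably.
- **Bystanders:** all the others look unmoved in the last top picture. I re-measured only the cup, which agreed within 3 mm, and the leaf dish, which read 5–6 mm from its first reading. The network is good to about 4 mm and the arm never went near the dish, so I take that as noise.
- **Forces:** every wrist force I read was under about 2.5 N, and no check failed.

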